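# Weigh castings by hand: solid ones to the reclaim tub, hollow ones to the kiln shelf

### The job

Some of the unfired bud vases on the ware board never drained and are solid clay, which would burst in the kiln: tell them by lifting, since they weigh twice as much. Tip the lid of the reclaim tub up by its tab so that the wet runs back inside, lift it off and lay it flat on the bench, stand every solid vase in the tub and every hollow one on the kiln shelf, all upright, then fit the lid back on the tub, fully home. Leave the planter, brush and glaze jar alone.

Things in the scene. Friction and masses are not known exactly. Their poses are not given: they have to be found in the camera images.
- tub: fixed grey plastic reclaim tub, open top, outside 150 (x) by 240 (y) by 125 mm high, walls 5, floor 6 mm thick; origin at the centre of its underside, z up
- lid: loose white lid, 250 g: plate 162 (x) by 252 (y) by 8 mm resting on the tub's rim; under it a skirt 132 by 222, 10 deep (4 mm play each side). Upright finger tab on the plate: 10 thick (x), 50 wide (y), 30 tall, 68 mm to +x of the middle. Origin: centre of the skirt's foot, 18 mm below the plate's top; seated: 115 mm above the tub's origin, axes along the tub's; flat on the bench: height 0
- lid_tab (a point): middle of the top edge of the lid's finger tab (48 mm above the lid's origin, 68 mm to its +x)
- lid_heel (a point): middle of the lid's long edge across from the tab, at the plate's underside, 78 mm to -x of the lid's origin and 10 mm above it: the edge about which the lid tips
- bat: fixed kiln shelf: pale flat slab lying on the bench, 130 (x) by 280 (y) by 12 mm thick, origin at the centre of its underside
- board: fixed plywood ware board on which the vases stand at the start, 300 (x) by 190 (y) by 10 mm thick, origin at the centre of its underside
- planter: bystander: small glazed planter with scalloped relief, 94 dia, 78 mm tall; origin under its centre
- brush: bystander: brush lying on the bench; origin under its middle
- glaze_jar: bystander: closed glaze jar 60 dia, 75 mm tall; origin under its centre
- vase_k: one of up to six look-alike bud vases of unfired terracotta-coloured clay, standing on the ware board at the start: round body 62 dia up to 58 mm high, straight neck 28 dia from 64 to 95 mm high, 95 mm tall in all; origin at the centre of its foot, z up the neck. Hollow (about 180 to 220 g) or solid (about 360 to 440 g): only its weight tells. None if absent.
- vase_p: one of up to six look-alike bud vases of unfired terracotta-coloured clay, standing on the ware board at the start: round body 62 dia up to 58 mm high, straight neck 28 dia from 64 to 95 mm high, 95 mm tall in all; origin at the centre of its foot, z up the neck. Hollow (about 180 to 220 g) or solid (about 360 to 440 g): only its weight tells. None if absent.
- vase_b: one of up to six look-alike bud vases of unfired terracotta-coloured clay, standing on the ware board at the start: round body 62 dia up to 58 mm high, straight neck 28 dia from 64 to 95 mm high, 95 mm tall in all; origin at the centre of its foot, z up the neck. Hollow (about 180 to 220 g) or solid (about 360 to 440 g): only its weight tells. None if absent.
- vase_t: one of up to six look-alike bud vases of unfired terracotta-coloured clay, standing on the ware board at the start: round body 62 dia up to 58 mm high, straight neck 28 dia from 64 to 95 mm high, 95 mm tall in all; origin at the centre of its foot, z up the neck. Hollow (about 180 to 220 g) or solid (about 360 to 440 g): only its weight tells. None if absent.
- vase_f: one of up to six look-alike bud vases of unfired terracotta-coloured clay, standing on the ware board at the start: round body 62 dia up to 58 mm high, straight neck 28 dia from 64 to 95 mm high, 95 mm tall in all; origin at the centre of its foot, z up the neck. Hollow (about 180 to 220 g) or solid (about 360 to 440 g): only its weight tells. None if absent.
- vase_m: one of up to six look-alike bud vases of unfired terracotta-coloured clay, standing on the ware board at the start: round body 62 dia up to 58 mm high, straight neck 28 dia from 64 to 95 mm high, 95 mm tall in all; origin at the centre of its foot, z up the neck. Hollow (about 180 to 220 g) or solid (about 360 to 440 g): only its weight tells. None if absent.

How it is judged:
By the outcome, as a careful person would: the job done as asked, in the order asked, and still so for the second after the job is handed in, with the robot touching nothing.
Of vase_k, vase_p, vase_b, vase_t, vase_f, vase_m only 4 to 6 are there at a start; the rules pass over those that are not, and their reading is None.
At some moment in a run one of vase_k, vase_p, vase_b, vase_t, vase_f, vase_m may be knocked a few centimetres aside while the robot is not near it.
It also fails if it takes over 210 s, if anything falls off the work surface, if the arm or the gripper's body presses on something with over 40 N, if the wrist force passes 120 N, or if a joint passes its speed limit or range.

### The arm

A 7-joint arm with a two-finger parallel gripper is mounted at the origin on the work surface. World frame = base frame: x ahead of the robot, y to its left, z up, the work surface at z = 0. Lengths are in mm, angles in degrees, forces in N, time in s.
With the tool pointing down it reaches from about 400 to 850 mm from the base axis. Payload 4.5 kg.
Tool frame: the origin (TCP) lies on the centre line of the jaws, within the pads' length; the fingertips stand nose_length ahead of it and the grasp point (between the pads) lies 3 mm ahead of it (nose_length is the distance from the TCP to the fingertips, in mm); z points along the fingers, y is the line along which they close (so a half turn about z gives the same grasp; the last joint's range is limited). The gripper opens to 88 mm and grips with 3 to 60 N. Pads are 18 mm wide; open, the fingers measure 123 mm over their backs; the gripper's body (75 mm by 187 mm) begins 45 mm behind the grasp point.
Start: joints at [-66.188, 39.483, -11.15, 89.685, 9.013, 51.709, -12.324], TCP at [232.852, 580.029, 240.143] pointing down, gripper open.
Joint ranges: [-172.22, 172.22], [-26.19, 119.32], [-84.43, 86.54], [7.71, 146.69], [-57.33, 237.33], [2.42, 119.75], [-152.13, 152.13]. Speed limits (degrees/s): [147.25, 147.25, 180, 180, 180, 180, 180].

### API

Orientations are given as [roll, pitch, yaw] about the fixed x, y, z axes, in that order (R = Rz(yaw) Ry(pitch) Rx(roll)).
In Python, from bench import * gives the robot as it stands.
- The arm moves only by the shell command python3 -m inch 'ROWS' [FORCE]. ROWS is text: rows parted by semicolons, each of 5 numbers parted by spaces: the closure, from -1 (fully open) to 1 (shut), then the shift along the world's x, y, z normalised to -1 to 1, where 1 is 20 cm, then the turn about the world's z normalised to -1 to 1, where 1 is 90 degrees. In form: grip tx ty tz spin; .... A call has 1 to 12 rows; each row is the pose to reach, as a shift and turn from the pose commanded when the call began; what a row does not reach only later rows make up. A row lasts 1/10 s, in which the tool goes at most 50 mm and 8.59 degrees, less where a joint would pass 70% of its speed; a pose out of reach is approached as far as the arm can. A call with a number of a shift or a turn outside -1 to 1 is refused whole. A call with a gripper value outside its range is refused whole. The fingers move at their own pace and stop on an object; FORCE is the grip in N (left out, the last holds). Time passes only in rows, so rows that repeat a pose let the fingers close. It gives the time, the measured TCP pose, the force, the opening and the grip force at its end, in the units of the state.
- state(): the state, without advancing time (a new reading comes with each control period).
- snapshot(name): name is "side" or "top" or "wrist"; returns a dict with "pixels" (420x560x3 uint8, blue, green, red), "depth" (420x560 float32, mm along the optical axis (not along the pixel's ray), 0 where there is no reading), "fx", "fy", "cx", "cy" (pixels), "T" (4x4, takes a point from camera to world coordinates). Camera axes: x right, y up, looking along -z (the intrinsics and any distortion apply to the point x, -y, -z); pixel columns grow to the right and rows downward; lengths in mm; the calibration is good to about 2 mm. A picture is of the moment at which its call begins.
- sign_off(): hands the job in; it is judged then, once.
The state is a dict: "time": time; "qpos": joint angles; "dq": joint speeds; "effort": joint torques, N m; "position": TCP position; "eef_rot": TCP orientation; "ft_force": force on the tool from outside, world axes, zero at the start; "ft_torque": the same for the moment, N m; "gripper_width": opening from 0.0 (shut) to 1.0 (fully open); "finger_force": force on a finger pad.
Only numpy, scipy, OpenCV 4.12 (cv2) and the standard library are available. Lean on these libraries where they do the work, as an engineer would, in place of code of your own. Each camera call takes 0.05 s, during which the arm holds its last target. There are 200 camera calls.

## Working session

There is one attempt and no reset: what is moved stays moved. The work goes in short steps, Python scripts to look and compute and a shell command to move; the robot and the scene stay as the last step left them, time stands still between calls to the robot, and variables do not carry over. Pictures are saved under pics/ and viewed, at most 14 in all, crops included, and the job is handed in when it is done.

```bash
ls; mkdir -p pics; python3 - <<'E'
from bench import *
import cv2,numpy as np
for n in("top","side"):
    s=snapshot(n);cv2.imwrite(f"pics/{n}0.png",s["pixels"]);np.savez(f"{n}0.npz",**s)
    print(n,s["fx"],s["cx"],s["cy"],np.round(s["T"],3).tolist(),[k for k in s])
print(state())
E
```

```text
pics
top 438.2593400362145 276.3006017584783 202.50042341093481 [[0.009, 0.986, -0.167, 467.648], [-1.0, 0.004, -0.03, -18.381], [-0.029, 0.167, 0.986, 936.804], [0.0, 0.0, 0.0, 1.0]] ['pixels', 'depth', 'fx', 'fy', 'cx', 'cy', 'T']
side 397.2547397463165 275.72748970695613 213.87410479166286 [[0.755, 0.439, -0.486, 191.726], [-0.655, 0.514, -0.554, -475.612], [0.007, 0.737, 0.676, 710.333], [0.0, 0.0, 0.0, 1.0]] ['pixels', 'depth', 'fx', 'fy', 'cx', 'cy', 'T']
{'time': 0.1, 'qpos': array([-66.18753265,  39.52817127, -11.14517919,  89.73744175,
         9.01556746,  51.70702731, -12.32373443]), 'dq': array([-0.02506791, -0.07498833, -0.06695885, -0.17597766,  0.01541687,
       -0.0239412 ,  0.03507302]), 'effort': array([-1.55976708e-03, -5.28501248e+01, -1.27112981e+00, -1.53838652e+01,
       -5.25578123e-02,  1.99520051e-03,  4.57598503e-05]), 'position': array([232.72207565, 579.47779802, 239.39931112]), 'eef_rot': array([-1.79909857e+02,  8.50609259e-03,  1.58130736e+02]), 'ft_force': array([ 0.65388992, -0.64731217,  0.18745887]), 'ft_torque': array([ 0.04774144,  0.04209355, -0.05633334]), 'finger_force': 0.0, 'gripper_width': 0.9997041428953207}
```

View pics/top0.png

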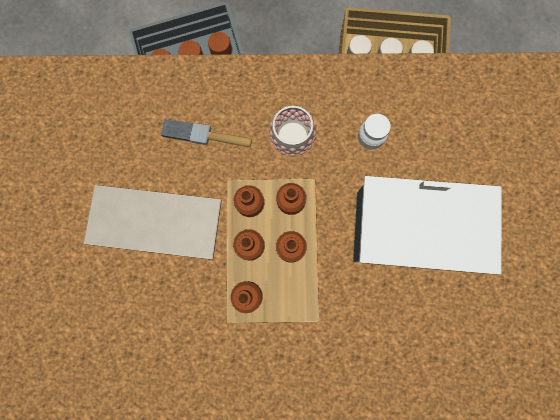

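View pics/side0.png

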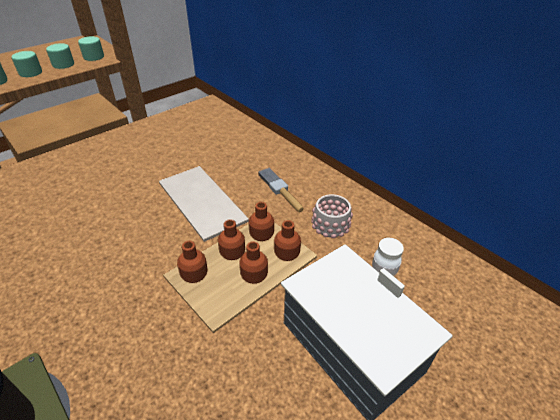

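Top picture: five vases on the board, with necks near (247,197), (292,190), (248,241), (291,243) and (245,297). The bat is at (152,222), the lid at (430,225) with its tab at (435,186), the planter at (293,130), the jar at (376,128) and the brush at (205,133). The side picture shows the same five, with necks at (261,208), (288,229), (230,226), (253,248) and (189,246), and the tab at (391,282).

```bash
cat > h.py <<'E'
from bench import *
import cv2,numpy as np
def px2w(s,u,v,d=None,z=None):
    r=np.array([(u-s["cx"])/s["fx"],-(v-s["cy"])/s["fy"],-1.]);T=s["T"]
    if z is not None: d=(z-T[2,3])/(T[:3,:3]@r)[2]
    if d is None: d=s["depth"][int(round(v)),int(round(u))]
    return T[:3,:3]@(r*d)+T[:3,3]
def cloud(s):
    v,u=np.mgrid[0:420,0:560];d=s["depth"]
    P=np.stack([(u-s["cx"])/s["fx"]*d,-(v-s["cy"])/s["fy"]*d,-d],-1)@s["T"][:3,:3].T+s["T"][:3,3]
    P[d==0]=np.nan; return P
def tri(sa,a,sb,b):
    A=[];B=[]
    for s,(u,v) in((sa,a),(sb,b)):
        r=s["T"][:3,:3]@np.array([(u-s["cx"])/s["fx"],-(v-s["cy"])/s["fy"],-1.]);r/=np.linalg.norm(r)
        M=np.eye(3)-np.outer(r,r);A.append(M);B.append(M@s["T"][:3,3])
    return np.linalg.lstsq(np.vstack(A),np.hstack(B),rcond=None)[0]
def red(s):
    p=s["pixels"].astype(int);return (p[...,2]>p[...,1]*1.6)&(p[...,2]>60)&(p[...,0]<p[...,1]*1.0)
def vases(s):  # neck tops: terracotta points 85..105 high
    P=cloud(s);m=red(s)&(P[...,2]>72)&(P[...,2]<125)&(P[...,0]<800)
    n,l,st,c=cv2.connectedComponentsWithStats(m.astype(np.uint8))
    out=[]
    for i in range(1,n):
        if st[i,4]<15: continue
        Q=P[l==i];hi=Q[Q[:,2]>np.percentile(Q[:,2],95)-6]
        lo,up=hi.min(0),hi.max(0)
        out.append((len(Q),np.round((lo+up)/2,1).tolist(),np.round((up-lo)[:2]).tolist()))
    return out
def rect(P,m):
    m=cv2.morphologyEx(m.astype(np.uint8),cv2.MORPH_OPEN,np.ones((3,3)))
    n,l,st,c=cv2.connectedComponentsWithStats(m);i=1+np.argmax(st[1:,4])
    Q=P[l==i];r=cv2.minAreaRect(Q[:,:2].astype(np.float32));return np.round(r[0],1),np.round(r[1],1),round(r[2],2),np.median(Q[:,2]).round(1)
E
python3 - <<'E'
from h import *
t=dict(np.load("top0.npz"));s=dict(np.load("side0.npz"))
for a in(t,s):
    print(*vases(a),sep="\n");P=cloud(a)
    print("table z",np.nanmedian(P[350:,100:400,2]) )
    p=a["pixels"].astype(int); sat=p.max(2)-p.min(2)
    print("lid",rect(P,(P[...,2]>112)&(P[...,2]<136)&(p.min(2)>150)))
    m=(P[...,2]>138)&(P[...,2]<175)&(P[...,0]>500)&(P[...,1]<0)
    Q=P[m];print("tab",len(Q),Q.min(0).round(),Q.max(0).round(),cv2.minAreaRect(Q[:,:2].astype(np.float32)))
    print("bat",rect(P,(P[...,2]<25)&(sat<45)&(p.min(2)>120)&(P[...,1]>0)&(P[...,0]<600)))
for a,b in(((247,196),(261,207)),((292,190),(288,228)),((248,241),(230,225)),((291,243),(253,247)),((245,296),(189,245))): print(tri(t,a,s,b).round(1))
P=cloud(t);p=t["pixels"].astype(int)
print("board",rect(P,(P[...,2]<18)&(P[...,2]>5)&(p[...,1]>140)&(p[...,0]>85)&(abs(P[...,1])<150)))
for n,(u,v) in dict(planter=(293,130),jar=(377,126),brushL=(163,130),brushR=(250,142),lidc=(430,225)).items(): print(n,px2w(t,u,v).round())
for u,v in((228,180),(315,180),(228,322),(318,321)):print(px2w(t,u,v,z=10).round())
E
```

```text
(269, [627.9, -21.3, 105.8], [26.0, 27.0])
(264, [622.1, 65.9, 105.7], [26.0, 27.0])
(267, [532.0, 63.8, 105.8], [27.0, 27.0])
(271, [528.9, -21.6, 106.1], [27.0, 27.0])
(289, [427.9, 67.4, 106.8], [26.0, 27.0])
table z 1.0698670498102274
lid (array([ 565.7, -277.8]), array([252.6, 161.3]), 85.68, np.float64(134.0))
tab 278 [ 501. -396.  138.] [ 644. -170.  168.] ((575.9992065429688, -284.05059814453125), (143.4097137451172, 222.33607482910156), 2.7613816261291504)
bat (array([558.5, 278.1]), array([281.8,  94.5]), 87.03, np.float64(12.8))
(181, [620.2, 65.7, 104.2], [24.0, 25.0])
(196, [529.2, 62.6, 103.7], [25.0, 22.0])
(208, [626.4, -21.4, 103.2], [27.0, 26.0])
(227, [426.3, 67.1, 103.6], [26.0, 28.0])
(218, [526.6, -21.6, 104.0], [26.0, 25.0])
table z -0.03336099420459959
lid (array([ 565.2, -276.1]), array([251.9, 163.3]), 85.57, np.float64(132.3))
tab 790 [ 625. -306.  138.] [1787.   -0.  175.] ((1211.666015625, -188.9483184814453), (1194.5416259765625, 122.82292175292969), 12.655709266662598)
bat (array([563.5, 278.3]), array([281.6,  94.3]), 83.95, np.float64(11.8))
[621.5  64.6  99.3]
[633.  -21.1  88.8]
[532.6  61.7  99.7]
[530.3 -21.   97.9]
[430.   64.6 104.3]
board (array([526.2,  19.3]), array([299.5, 189.8]), 1.37, np.float64(11.0))
planter [787. -26.   8.]
jar [ 773. -196.   75.]
brushL [784. 261.  19.]
brushR [757.  68.  18.]
lidc [ 563. -274.  137.]
[674. 115.  10.]
[674. -73.  10.]
[375. 107.  10.]
[379. -78.  10.]
```

```bash
python3 - <<'E'
from h import *
import bench
print([k for k in dir(bench) if not k.startswith('__')], getattr(bench,'nose_length',None))
t=dict(np.load("top0.npz"));s=dict(np.load("side0.npz"))
c=[px2w(t,u,v,z=12) for u,v in((95,185),(221,199),(214,259),(84,243))]
print("bat",np.mean(c,0).round(),[x.round() for x in c])
for a in (t,s):
    P=cloud(a);p=a["pixels"].astype(int)
    print(rect(P,(P[...,2]<25)&(P[...,2]>5)&(p.max(2)-p.min(2)<55)&(p.min(2)>110)&(P[...,1]>110)&(P[...,0]<700)))
    m=(P[...,2]>143)&(P[...,2]<175)&(P[...,0]>600)&(P[...,0]<660)&(P[...,1]<-200)&(P[...,1]>-350);Q=P[m]
    print("tab",m.sum(),np.percentile(Q,5,axis=0).round(),np.percentile(Q,95,axis=0).round(),Q.mean(0).round(1))
cr=[cv2.resize(a["pixels"][v-30:v+30,u-40:u+40],(400,300),interpolation=cv2.INTER_CUBIC) for a,u,v in((t,435,186),(s,391,282))]
cv2.imwrite("pics/tab.png",np.hstack(cr))
E
```

```text
['PlanningError', 'nose_length', 'sign_off', 'snapshot', 'state'] 22.0
bat [583. 274.  12.] [array([661., 406.,  12.]), array([631., 129.,  12.]), array([503., 140.,  12.]), array([535., 420.,  12.])]
(array([582.7, 276.1]), array([280.9, 129.4]), 83.72, np.float64(12.8))
tab 234 [ 627. -304.  146.] [ 638. -258.  166.] [ 632.1 -280.3  160. ]
(array([581.5, 276.5]), array([282.5, 130.8]), 83.59, np.float64(11.7))
tab 313 [ 627. -305.  145.] [ 636. -260.  163.] [ 630.  -282.7  156.1]
```

View pics/tab.png

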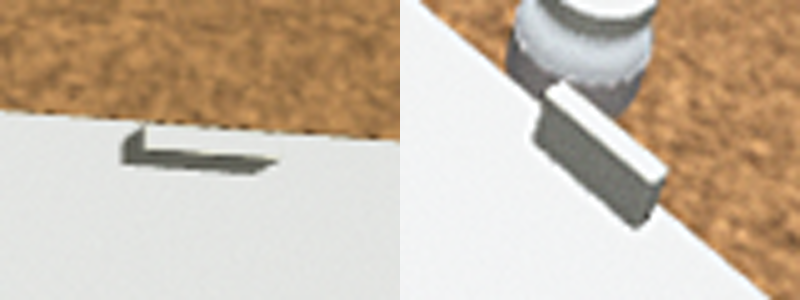

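The tab's top edge is at about (437,185) in the top view and (392,278) in the side view. That puts it near (632,-282,164), which matches the lid's geometry. Next I move above it, with the jaws closing along the tab's width.

```bash
R="python3 -m inch"
$R '-1 .4 -.86 .1 .04;-1 .4 -.86 .1 .04;-1 .4 -.86 .1 .04;-1 .4 -.86 .1 .04;-1 .4 -.86 .1 .04'
$R '-1 .4 -.86 0 .04;-1 .4 -.86 0 .04;-1 .4 -.86 0 .04;-1 .4 -.86 0 .04;-1 .4 -.86 0 .04'
$R '-1 .4 -.86 0 .04;-1 .4 -.86 0 .04;-1 .4 -.86 0 .04;-1 .4 -.86 0 .04;-1 .4 -.86 0 .04'
$R '-1 .4 -.86 0 .04;-1 .4 -.86 0 .04;-1 .4 -.86 0 .04;-1 .4 -.86 0 .04;-1 .4 -.86 0 .04'
$R '-1 .4 -.86 0 .034;-1 .4 -.86 0 .034;-1 .4 -.86 0 .034;-1 .4 -.86 0 .034;-1 .4 -.86 0 .034'
```

```text
time: 0.6
position: [316.5, 401.3, 260.2]
eef_rot: [-179.7, 0.2, 161.2]
ft_force: [0.5, 0.9, 0.7]
gripper_width: 1.002
finger_force: 0.0
time: 1.1
position: [395.0, 230.2, 259.7]
eef_rot: [-179.8, 0.1, 164.8]
ft_force: [0.9, 0.7, -0.6]
gripper_width: 1.0
finger_force: 0.0
time: 1.6
position: [475.0, 59.1, 259.7]
eef_rot: [-179.9, 0.1, 168.4]
ft_force: [0.2, -0.2, 0.0]
gripper_width: 1.003
finger_force: 0.0
time: 2.1
position: [554.8, -112.7, 259.5]
eef_rot: [-179.9, 0.1, 172.1]
ft_force: [0.2, -0.6, 1.0]
gripper_width: 1.001
finger_force: 0.0
time: 2.6
position: [634.2, -284.1, 258.7]
eef_rot: [-179.9, 0.1, 175.3]
ft_force: [-0.4, 0.3, 0.1]
gripper_width: 0.998
finger_force: 0.0
```

```bash
python3 - <<'E'
from h import *
print(state()["position"]);w=snapshot("wrist");cv2.imwrite("pics/w1.png",w["pixels"]);print(w["T"].round(2).tolist(),state()["position"])
P=cloud(w)
for lo in(140,150,158):
    m=(P[...,2]>lo)&(P[...,2]<175)&(abs(P[...,0]-632)<30)&(abs(P[...,1]+282)<45)
    Q=P[m];print(m.sum(),np.percentile(Q,[1,99],axis=0).round(1).tolist(),Q.mean(0).round(1))
Q=P[(abs(P[...,0]-580)<40)&(abs(P[...,1]+282)<45)];print("plate",np.nanmedian(Q[:,2]) if len(Q) else 0)
E
```

```text
[ 634.17215097 -284.13046311  258.73339581]
[[0.08, -0.96, -0.28, 564.01], [1.0, 0.08, 0.03, -277.49], [-0.0, -0.28, 0.96, 403.58], [0.0, 0.0, 0.0, 1.0]] [ 633.79072128 -280.03890794  258.91866172]
1318 [[627.4, -306.1, 140.9], [639.2, -258.0, 164.5]] [ 632.  -281.9  158.9]
1121 [[627.4, -306.1, 150.3], [639.2, -258.0, 164.5]] [ 632.5 -281.9  161.3]
939 [[627.6, -306.2, 158.5], [639.3, -258.0, 164.6]] [ 633.1 -282.   162.8]
plate 338.862165187038
```

View pics/w1.png

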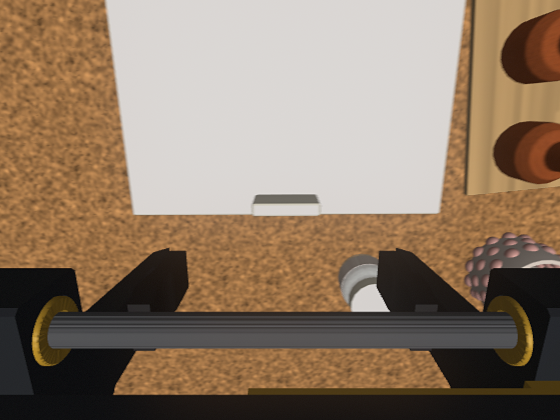

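The wrist picture shows the tab at (286,205), centred between the fingers, at world (633,-282) with its top at 164. I descend, grip lightly so the lid can pivot, and tip it about the heel.

```bash
R="python3 -m inch"
$R '-1 0 -.01 -.2 0;-1 0 -.01 -.38 0;-1 0 -.01 -.47 0;-1 0 -.01 -.495 0;-1 0 -.01 -.495 0' 9
$R '1 0 0 0 0;1 0 0 0 0;1 0 0 0 0;1 0 0 0 0;1 0 0 0 0;1 0 0 0 0;1 0 0 0 0;1 0 0 0 0' 9
```

```text
time: 3.15
position: [633.3, -278.9, 161.0]
eef_rot: [179.9, -0.0, 175.8]
ft_force: [-0.0, 0.2, 0.3]
gripper_width: 1.0
finger_force: 0.0
time: 3.95
position: [633.0, -282.2, 161.5]
eef_rot: [-180.0, 0.0, 175.6]
ft_force: [-0.7, -0.1, 1.9]
gripper_width: 0.565
finger_force: 9.0
```

```bash
R="python3 -m inch"
$R '1 -.008 0 .06 0;1 -.02 .001 .09 0;1 -.037 .003 .125 0;1 -.06 .005 .18 0;1 -.075 .006 .21 0;1 -.095 .007 .24 0;1 -.095 .007 .24 0'
python3 - <<'E'
from h import *
s=snapshot("side");cv2.imwrite("pics/s2.png",s["pixels"]);print(state()["ft_force"],state()["position"])
E
```

```text
time: 4.65
position: [613.7, -280.9, 210.3]
eef_rot: [-180.0, 0.1, 175.6]
ft_force: [-0.1, 0.6, -2.9]
gripper_width: 0.562
finger_force: 9.0
[ 0.45843199 -0.33254243 -1.69033855] [ 613.85042395 -280.75043605  209.71443125]
```

View pics/s2.png

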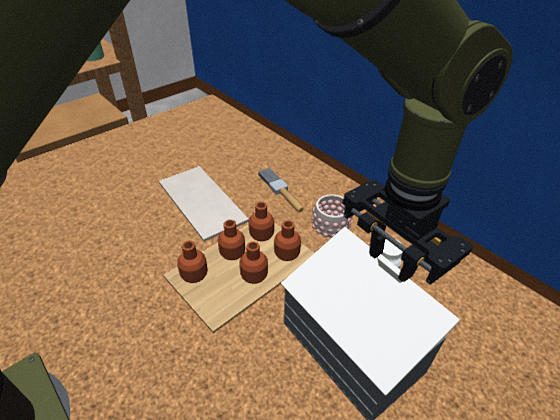

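The lid is tipping about its heel, which is still on the rim with its edge near (285,290). I continue to about 45°.

```bash
R="python3 -m inch"
$R '1 -.036 .003 .054 0;1 -.078 .006 .105 0;1 -.122 .01 .152 0;1 -.172 .013 .194 0;1 -.225 .017 .23 0;1 -.225 .017 .23 0;1 -.225 .017 .23 0'
python3 - <<'E'
from h import *
t=snapshot("top");s=snapshot("side")
cv2.imwrite("pics/s3.png",np.hstack([cv2.resize(t["pixels"][120:330,300:560],(420,340)),cv2.resize(s["pixels"][180:420,240:500],(368,340))]));print(state()["ft_force"])
for a in(t,s):
    P=cloud(a);p=a["pixels"].astype(int)
    for y in(-350,-230,-190):
        m=(abs(P[...,1]-y)<12)&(p.min(2)>140)&(p.max(2)-p.min(2)<30)&(P[...,0]<620)&(P[...,0]>440)&(P[...,2]>100)&(P[...,2]<260)
        Q=P[m]
        if len(Q)>20: k=np.polyfit(Q[:,0],Q[:,2],1);i=Q[:,0].argmin();print(y,len(Q),np.degrees(np.arctan(k[0])).round(1),Q[i].round(),Q[Q[:,0].argmax()].round())
print(vases(t))
E
```

```text
time: 5.4
position: [568.7, -277.4, 255.5]
eef_rot: [-180.0, 0.0, 175.6]
ft_force: [-0.1, -0.8, -3.1]
gripper_width: 0.56
finger_force: 9.0
[-0.58407485 -0.33510126 -2.64511498]
-350 694 44.6 [ 479. -355.  131.] [ 557. -340.  206.]
-230 617 44.5 [ 489. -230.  133.] [ 576. -218.  217.]
-190 1109 44.3 [ 492. -186.  132.] [ 611. -184.  237.]
-350 1796 44.2 [ 477. -358.  130.] [ 596. -345.  239.]
-230 1097 44.4 [ 487. -237.  128.] [ 602. -242.  241.]
-190 1145 44.3 [ 489. -198.  129.] [ 609. -179.  238.]
[(281, [628.2, -21.3, 106.0], [26.0, 27.0]), (266, [622.0, 65.9, 105.8], [26.0, 27.0]), (276, [532.0, 63.9, 105.8], [27.0, 27.0]), (259, [528.8, -21.6, 106.0], [27.0, 27.0]), (290, [427.9, 67.3, 107.3], [26.0, 26.0])]
```

View pics/s3.png

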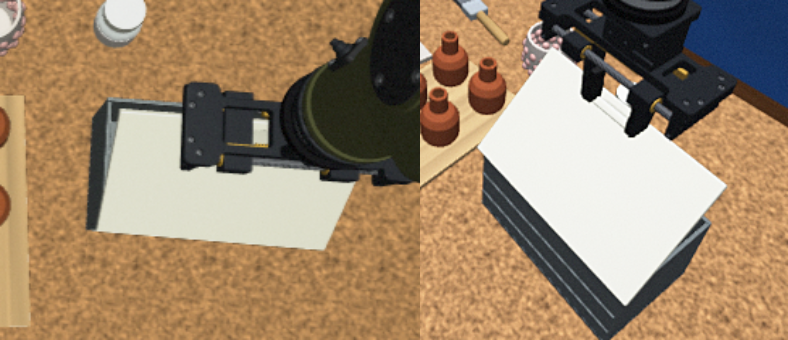

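The lid is at 44.4° with its heel edge on the rim (left edge in the top crop, x≈487). Now a firm grip and lift off.

```bash
R="python3 -m inch"
$R '1 0 0 0 0;1 0 0 0 0;1 0 0 0 0;1 0 0 .1 0;1 0 0 .25 0;1 0 0 .4 0;1 0 0 .5 0;1 0 0 .5 0' 60
$R '1 -.15 0 0 0;1 -.35 0 0 0;1 -.55 0 0 0;1 -.75 0 0 0;1 -.9 0 0 0;1 -1 0 0 0;1 -1 0 0 0'
python3 - <<'E'
from h import *
t=snapshot("top");s=snapshot("side");print(state()["ft_force"],state()["position"])
for a in(t,s):
    P=cloud(a);p=a["pixels"].astype(int)
    for y in(-350,-230,-190):
        m=(abs(P[...,1]-y)<12)&(p.min(2)>130)&(p.max(2)-p.min(2)<30)&(P[...,0]<450)&(P[...,0]>200)&(P[...,2]>100)&(P[...,2]<390)
        Q=P[m]
        if len(Q)>20: k=np.polyfit(Q[:,0],Q[:,2],1);print(y,len(Q),np.degrees(np.arctan(k[0])).round(1),Q[Q[:,0].argmin()].round(),Q[Q[:,0].argmax()].round())
E
```

```text
time: 6.3
position: [570.6, -277.4, 358.2]
eef_rot: [-179.9, 0.4, 175.6]
ft_force: [0.5, 0.1, -1.8]
gripper_width: 0.513
finger_force: 60.0
time: 7.0
position: [365.1, -277.3, 354.0]
eef_rot: [180.0, -0.3, 175.4]
ft_force: [-0.3, -0.0, -2.7]
gripper_width: 0.513
finger_force: 60.0
[ 0.2727002   0.6567349  -1.78119319] [ 369.00123685 -277.05194701  354.60267578]
-350 341 44.6 [ 276. -360.  230.] [ 394. -350.  340.]
-230 892 44.5 [ 286. -233.  229.] [ 404. -227.  339.]
-190 1281 44.7 [ 288. -202.  228.] [ 407. -181.  342.]
-350 2485 45.8 [ 296. -339.  243.] [ 397. -342.  338.]
-230 1543 46.0 [ 289. -237.  226.] [ 404. -224.  339.]
-190 1482 45.9 [ 292. -202.  227.] [ 394. -187.  330.]
```

```bash
R="python3 -m inch"
$R '1 -.04 0 -.2 0;1 -.04 0 -.4 0;1 -.04 0 -.6 0;1 -.04 0 -.8 0;1 -.04 0 -.95 0;1 -.04 0 -1 0;1 -.04 0 -1 0'
$R '1 0 0 -.05 0;1 0 0 -.09 0;1 0 0 -.105 0;1 0 0 -.105 0'
python3 - <<'E'
from h import *
t=snapshot("top");s=snapshot("side");print(state()["ft_force"],state()["position"])
for a in(t,s):
    P=cloud(a);p=a["pixels"].astype(int)
    for y in(-350,-230,-190):
        m=(abs(P[...,1]-y)<12)&(p.min(2)>130)&(p.max(2)-p.min(2)<30)&(P[...,0]<450)&(P[...,0]>200)&(P[...,2]>-5)&(P[...,2]<390)
        Q=P[m]
        if len(Q)>20: k=np.polyfit(Q[:,0],Q[:,2],1);print(y,len(Q),np.degrees(np.arctan(k[0])).round(1),Q[Q[:,0].argmin()].round(),Q[Q[:,0].argmax()].round())
E
```

```text
time: 7.8
position: [361.7, -276.5, 153.9]
eef_rot: [179.9, -0.1, 175.7]
ft_force: [0.5, 0.2, -2.4]
gripper_width: 0.512
finger_force: 60.0
time: 8.2
position: [367.1, -278.3, 135.9]
eef_rot: [-179.8, 0.7, 175.7]
ft_force: [6.0, -0.7, 7.5]
gripper_width: 0.514
finger_force: 60.0
[5.36318983 1.69756829 7.22016257] [ 366.72510124 -278.27553802  136.08556624]
-350 78 46.8 [ 287. -342.    8.] [ 398. -340.  122.]
-230 208 46.8 [ 295. -226.    8.] [ 407. -221.  121.]
-190 694 47.0 [ 298. -184.    8.] [ 410. -180.  125.]
-350 161 -62.3 [ 325. -350.  231.] [ 438. -343.   -1.]
-230 817 48.5 [ 294. -222.    6.] [ 373. -237.   92.]
-190 738 49.7 [ 295. -199.   -0.] [ 376. -200.   93.]
```

```bash
R="python3 -m inch"
$R '1 0 0 0 0;1 0 0 0 0;1 .04 -.003 -.025 0;1 .075 -.006 -.05 0;1 .12 -.009 -.085 0;1 .17 -.013 -.125 0;1 .21 -.016 -.17 0;1 .245 -.019 -.22 0;1 .245 -.019 -.22 0' 9
python3 - <<'E'
from h import *
t=snapshot("top");print(state()["ft_force"],state()["position"])
for a in(t,):
    P=cloud(a);p=a["pixels"].astype(int)
    for y in(-350,-230,-190):
        m=(abs(P[...,1]-y)<12)&(p.min(2)>130)&(p.max(2)-p.min(2)<30)&(P[...,0]<460)&(P[...,0]>200)&(P[...,2]>-5)&(P[...,2]<390)
        Q=P[m]
        if len(Q)>20: k=np.polyfit(Q[:,0],Q[:,2],1);print(y,len(Q),np.degrees(np.arctan(k[0])).round(1),Q[Q[:,0].argmin()].round(),Q[Q[:,0].argmax()].round())
E
```

```text
time: 9.2
position: [409.8, -280.4, 88.4]
eef_rot: [179.9, -0.1, 175.6]
ft_force: [1.2, 0.2, -0.4]
gripper_width: 0.562
finger_force: 9.0
[ 1.37481113 -0.29058525  0.49583841] [ 409.06292606 -280.46320116   88.99540448]
-350 411 18.9 [ 276. -359.   10.] [ 347. -339.   39.]
-230 486 22.0 [ 286. -229.   11.] [ 380. -225.  175.]
-190 954 19.8 [ 289. -183.   11.] [ 442. -189.   65.]
```

```bash
R="python3 -m inch"
$R '1 .035 -.003 -.05 0;1 .06 -.005 -.1 0;1 .08 -.006 -.155 0;1 .093 -.007 -.21 0;1 .093 -.007 -.215 0;1 .093 -.007 -.215 0'
python3 - <<'E'
from h import *
t=snapshot("top");print(state()["ft_force"],state()["position"])
P=cloud(t);p=t["pixels"].astype(int)
for y in(-350,-190):
        m=(abs(P[...,1]-y)<12)&(p.min(2)>130)&(p.max(2)-p.min(2)<30)&(P[...,0]<460)&(P[...,0]>200)&(P[...,2]>-5)&(P[...,2]<390)
        Q=P[m]
        if len(Q)>20: k=np.polyfit(Q[:,0],Q[:,2],1);print(y,len(Q),np.degrees(np.arctan(k[0])).round(1),Q[Q[:,0].argmin()].round(),Q[Q[:,0].argmax()].round())
E
```

```text
time: 9.85
position: [428.0, -282.1, 46.5]
eef_rot: [180.0, -0.1, 175.6]
ft_force: [0.7, -0.5, -0.2]
gripper_width: 0.562
finger_force: 9.0
[ 0.18389766 -0.21798945 -1.28676781] [ 427.88657874 -282.13662151   46.79474231]
-350 575 0.4 [ 277. -348.   17.] [ 372. -338.   22.]
-190 984 1.0 [ 288. -198.   17.] [ 459. -202.  151.]
```

```bash
R="python3 -m inch"
$R '1 0 0 -.01 0;0 0 0 -.01 0;-.6 0 0 -.01 0;-1 0 0 -.01 0;-1 0 0 -.01 0;-1 0 0 .1 0;-1 0 0 .3 0;-1 0 0 .5 0;-1 0 0 .7 0;-1 0 0 .9 0;-1 0 0 .95 0'
$R '-.2 .12 .5 0 0;-.2 .25 .9 0 0;-.2 .3 1 0 0;-.2 .4 1 0 0;-.2 .4 1 0 0'
python3 - <<'E'
from h import *
t=snapshot("top");s=snapshot("side");print(state()["ft_force"],state()["position"])
for a in(t,s):
    P=cloud(a);p=a["pixels"].astype(int)
    print("lid",rect(P,(P[...,2]>8)&(P[...,2]<30)&(p.min(2)>140)&(P[...,1]<-80)&(P[...,0]<500)));print(vases(a))
cv2.imwrite("pics/s4.png",np.hstack([x["pixels"][:,:400] for x in(t,s)]))
P=cloud(t);m=(P[...,2]>118)&(P[...,2]<132)&(P[...,1]<-100)&(P[...,1]>-450)&(P[...,0]>470);print("tub",rect(P,m))
E
```

```text
time: 11.0
position: [430.1, -283.3, 241.0]
eef_rot: [-179.8, 0.4, 175.6]
ft_force: [-0.1, 0.0, 0.4]
gripper_width: 1.0
finger_force: 0.0
time: 11.5
position: [510.5, -76.4, 236.8]
eef_rot: [179.8, 0.1, 176.0]
ft_force: [0.5, 1.0, 0.1]
gripper_width: 0.604
finger_force: 0.0
[-0.86308739 -0.49160149 -0.19792924] [509.60604842 -78.68656514 236.47408483]
lid (array([ 412.4, -389.7]), array([33.4, 44.9]), 87.59, np.float64(19.5))
[(247, [628.2, -21.3, 106.0], [27.0, 27.0]), (271, [622.0, 65.8, 105.3], [26.0, 27.0]), (264, [531.9, 63.8, 105.5], [27.0, 27.0]), (52, [528.9, -15.9, 105.9], [27.0, 8.0]), (287, [427.9, 67.4, 106.3], [26.0, 26.0])]
lid (array([ 364.7, -247.3]), array([195.1, 162.3]), 85.64, np.float64(17.5))
[(110, [610.8, 62.1, 102.3], [6.0, 13.0]), (209, [529.3, 63.1, 103.6], [26.0, 23.0]), (208, [625.6, -20.6, 103.9], [26.0, 26.0]), (245, [426.6, 66.3, 103.9], [27.0, 24.0]), (232, [526.6, -22.8, 103.4], [26.0, 23.0])]
tub (array([ 562.6, -321.7]), array([152.7, 150.3]), 85.42, np.float64(125.2))
```

View pics/s4.png

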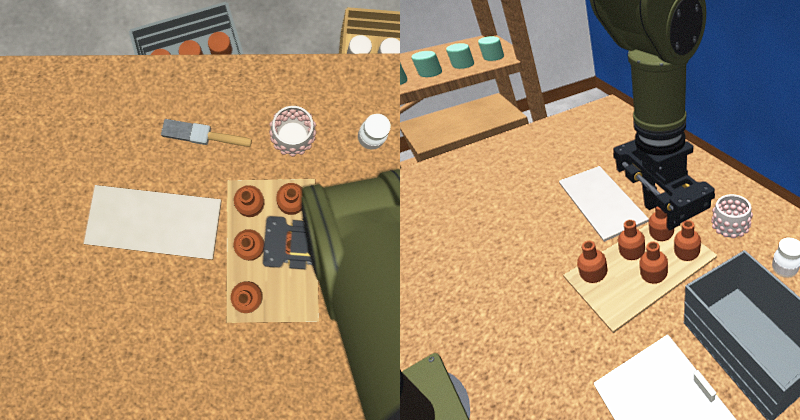

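The top picture shows the lid flat on the bench and the tub open and empty. All five vases are still standing where they were. Next: pick the vase at (528,-22) and weigh it.

```bash
R="python3 -m inch"
$R '-.2 .095 .285 0 0;-.2 .095 .285 0 0;-.2 .095 .285 -.2 0;-.2 .095 .285 -.4 0;-.2 .095 .285 -.58 0;-.2 .095 .285 -.68 0;-.2 .095 .285 -.68 0' 20
$R '1 0 0 0 0;1 0 0 0 0;1 0 0 0 0;1 0 0 0 0;1 0 0 0 0;1 0 0 0 0'
$R '1 0 0 .1 0;1 0 0 .3 0;1 0 0 .5 0;1 0 0 .65 0;1 0 0 .7 0;1 0 0 .7 0;1 0 0 .7 0'
for i in 1 2 3 4; do $R '1 0 0 0 0' | grep ft_; done
```

```text
time: 12.3
position: [524.3, -27.3, 98.3]
eef_rot: [-179.9, -0.4, 175.5]
ft_force: [0.7, -0.1, -0.7]
gripper_width: 0.6
finger_force: 0.0
time: 12.9
position: [528.6, -24.5, 102.3]
eef_rot: [179.9, 0.2, 175.6]
ft_force: [0.7, 2.6, 6.2]
gripper_width: 0.3
finger_force: 20.0
time: 13.6
position: [526.2, -25.8, 239.6]
eef_rot: [-180.0, -0.2, 175.6]
ft_force: [-0.7, 0.1, -3.2]
gripper_width: 0.307
finger_force: 20.0
ft_force: [-0.2, 0.1, -4.4]
ft_force: [-0.0, -0.2, -3.9]
ft_force: [-0.3, 0.4, -3.4]
ft_force: [0.1, 0.9, -4.4]
```

```bash
R="python3 -m inch"
$R '1 .01 -.2 0 0;1 .01 -.4 0 0;1 .01 -.6 0 0;1 .01 -.8 0 0;1 .01 -.8 0 0' >/dev/null
$R '1 .01 -.2 0 0;1 .01 -.4 0 0;1 .01 -.6 0 0;1 .01 -.78 0 0;1 .01 -.78 0 0;1 .01 -.78 0 0;1 .01 -.78 0 0'
python3 - <<'E'
from h import *
t=snapshot("top");print(state()["position"],state()["ft_force"]);print(vases(t))
E
```

```text
time: 15.2
position: [531.7, -339.4, 240.9]
eef_rot: [179.9, -0.0, 175.7]
ft_force: [-0.1, 0.3, -3.6]
gripper_width: 0.301
finger_force: 20.0
[ 531.97065378 -339.26996941  241.03582235] [ 0.06910911  0.2555425  -4.60086105]
[(280, [627.9, -21.3, 105.6], [26.0, 27.0]), (278, [621.9, 65.9, 105.6], [26.0, 27.0]), (270, [532.0, 63.7, 106.4], [27.0, 27.0]), (289, [427.9, 67.4, 106.8], [26.0, 27.0])]
```

```bash
R="python3 -m inch"
$R '1 0 0 -.2 0;1 0 0 -.4 0;1 0 0 -.58 0;1 0 0 -.67 0;1 0 0 -.69 0;1 0 0 -.7 0;1 0 0 -.71 0;1 0 0 -.71 0'
$R '0 0 0 0 0;0 0 0 0 0;0 0 0 0 0;0 0 0 0 0;0 0 0 .1 0;0 0 0 .3 0;0 0 0 .5 0;0 0 0 .7 0;0 0 0 .7 0;0 0 0 .7 0'
python3 - <<'E'
from h import *
t=snapshot("side");print(state()["position"]);print(vases(t))
E
```

```text
time: 16.05
position: [532.4, -341.6, 100.4]
eef_rot: [-180.0, 0.1, 175.6]
ft_force: [-0.2, -0.5, -3.8]
gripper_width: 0.299
finger_force: 20.0
time: 17.05
position: [531.8, -341.7, 240.1]
eef_rot: [-179.9, 0.1, 175.6]
ft_force: [-0.2, 0.2, -0.6]
gripper_width: 0.498
finger_force: 0.0
[ 530.87178069 -341.3119137   238.67157251]
[(189, [620.9, 64.8, 103.7], [25.0, 24.0]), (209, [530.2, 62.4, 103.8], [26.0, 23.0]), (209, [625.9, -21.7, 103.8], [26.0, 25.0]), (249, [426.5, 66.6, 103.7], [26.0, 25.0]), (326, [529.8, -338.3, 99.5], [27.0, 25.0])]
```

```bash
R="python3 -m inch"
$R '-.2 .06 .2 0 0;-.2 .12 .4 0 0;-.2 .18 .6 0 0;-.2 .24 .8 0 0;-.2 .24 .8 0 0' >/dev/null
$R '-.2 .06 .2 0 0;-.2 .12 .4 0 0;-.2 .18 .6 0 0;-.2 .24 .8 0 0;-.2 .24 .8 0 0;-.2 .24 .8 0 0;-.2 .24 .8 0 0'
python3 - <<'E'
from h import *
t=snapshot("side");print(state()["position"]);print(vases(t))
E
```

```text
time: 18.3
position: [626.5, -23.6, 237.9]
eef_rot: [-179.9, -0.1, 175.5]
ft_force: [0.3, -1.0, -0.5]
gripper_width: 0.598
finger_force: 0.0
[626.6901429  -23.86013777 238.17285777]
[(181, [620.7, 65.9, 103.4], [25.0, 24.0]), (207, [529.7, 63.4, 104.0], [25.0, 23.0]), (216, [626.1, -21.2, 103.7], [26.0, 26.0]), (245, [426.9, 67.5, 103.5], [26.0, 27.0]), (325, [529.9, -337.8, 99.8], [27.0, 25.0])]
```

```bash
R="python3 -m inch"
$R '-.2 0 .012 -.2 0;-.2 0 .012 -.4 0;-.2 0 .012 -.58 0;-.2 0 .012 -.67 0;-.2 0 .012 -.675 0;-.2 0 .012 -.675 0' 20
$R '1 0 0 0 0;1 0 0 0 0;1 0 0 0 0;1 0 0 0 0;1 0 0 0 0;1 0 0 0 0'
$R '1 0 0 .1 0;1 0 0 .3 0;1 0 0 .5 0;1 0 0 .65 0;1 0 0 .7 0;1 0 0 .7 0;1 0 0 .7 0;1 0 0 .7 0'
for i in 1 2 3 4; do $R '1 0 0 0 0' | grep ft_; done
```

```text
time: 18.95
position: [627.4, -20.3, 104.2]
eef_rot: [-180.0, -0.0, 175.5]
ft_force: [0.5, 0.0, 0.5]
gripper_width: 0.603
finger_force: 0.0
time: 19.55
position: [628.1, -19.5, 104.9]
eef_rot: [-180.0, 0.1, 175.6]
ft_force: [-0.9, -1.8, 6.7]
gripper_width: 0.293
finger_force: 20.0
time: 20.35
position: [626.1, -19.1, 241.8]
eef_rot: [-180.0, -0.3, 175.6]
ft_force: [-0.8, -0.6, -2.1]
gripper_width: 0.29
finger_force: 20.0
ft_force: [0.2, -1.0, -2.6]
ft_force: [-0.2, -0.5, -2.6]
ft_force: [0.2, -0.6, -2.3]
ft_force: [-0.2, 0.2, -2.5]
```

```bash
R="python3 -m inch"
$R '1 -.03 .2 0 0;1 -.06 .42 0 0;1 -.1 .64 0 0;1 -.13 .84 0 0;1 -.155 .97 0 0' >/dev/null
$R '1 -.03 .2 0 0;1 -.06 .42 0 0;1 -.1 .64 0 0;1 -.13 .84 0 0;1 -.155 .97 0 0;1 -.155 .97 0 0;1 -.155 .97 0 0;1 -.155 .97 0 0'
$R '1 0 0 -.2 0;1 0 0 -.4 0;1 0 0 -.57 0;1 0 0 -.63 0;1 0 0 -.65 0;1 0 0 -.665 0;1 0 0 -.675 0;1 0 0 -.675 0'
```

```text
time: 22.05
position: [566.4, 366.8, 244.0]
eef_rot: [-179.9, 0.0, 175.5]
ft_force: [-0.4, -0.4, -2.1]
gripper_width: 0.292
finger_force: 20.0
time: 22.85
position: [566.2, 369.5, 110.5]
eef_rot: [179.9, 0.1, 175.6]
ft_force: [-0.1, -0.2, -1.4]
gripper_width: 0.289
finger_force: 20.0
```

```bash
R="python3 -m inch"
$R '1 0 0 -.01 0;1 0 0 -.015 0;1 0 0 -.015 0'
$R '0 0 0 0 0;0 0 0 0 0;0 0 0 0 0;0 0 0 0 0;0 0 0 .1 0;0 0 0 .3 0;0 0 0 .5 0;0 0 0 .65 0;0 0 0 .65 0'
$R '-.2 .03 -.2 0 0;-.2 .07 -.4 0 0;-.2 .1 -.6 0 0;-.2 .138 -.76 0 0;-.2 .138 -.76 0 0' >/dev/null
$R '-.2 .03 -.2 0 0;-.2 .07 -.4 0 0;-.2 .1 -.6 0 0;-.2 .138 -.76 0 0;-.2 .138 -.76 0 0;-.2 .138 -.76 0 0;-.2 .138 -.76 0 0'
python3 - <<'E'
from h import *
for n in("top","side"):
    t=snapshot(n);print(state()["position"]);print(vases(t))
E
```

```text
time: 23.15
position: [566.1, 369.0, 107.0]
eef_rot: [180.0, 0.1, 175.6]
ft_force: [-0.5, -0.8, 2.5]
gripper_width: 0.293
finger_force: 20.0
time: 24.05
position: [567.7, 371.1, 241.4]
eef_rot: [179.6, 0.4, 175.6]
ft_force: [0.8, 0.8, -0.3]
gripper_width: 0.502
finger_force: 0.0
time: 25.25
position: [620.1, 67.6, 235.8]
eef_rot: [179.9, -0.1, 175.8]
ft_force: [-0.8, 1.8, 0.4]
gripper_width: 0.604
finger_force: 0.0
[620.11233869  67.71058027 235.89515394]
[(383, [565.5, 366.3, 107.3], [26.0, 27.0]), (240, [531.3, -337.8, 102.7], [27.0, 27.0])]
[620.20343178  67.504303   235.99028165]
[(181, [563.3, 366.4, 106.0], [27.0, 25.0]), (185, [620.4, 64.6, 103.5], [27.0, 24.0]), (212, [529.7, 62.7, 103.7], [25.0, 23.0]), (241, [426.6, 66.7, 104.0], [27.0, 28.0]), (321, [529.9, -338.3, 99.3], [27.0, 25.0])]
```

```bash
R="python3 -m inch"
$R '-.2 .005 -.01 -.2 0;-.2 .005 -.01 -.4 0;-.2 .005 -.01 -.58 0;-.2 .005 -.01 -.65 0;-.2 .005 -.01 -.66 0;-.2 .005 -.01 -.66 0' 20
$R '1 0 0 0 0;1 0 0 0 0;1 0 0 0 0;1 0 0 0 0;1 0 0 0 0;1 0 0 0 0'
$R '1 0 0 .1 0;1 0 0 .3 0;1 0 0 .5 0;1 0 0 .65 0;1 0 0 .7 0;1 0 0 .7 0;1 0 0 .7 0;1 0 0 .7 0'
for i in 1 2 3 4; do $R '1 0 0 0 0' | grep ft_; done
```

```text
time: 25.95
position: [622.4, 63.9, 105.1]
eef_rot: [180.0, 0.1, 175.6]
ft_force: [0.3, 0.6, 0.7]
gripper_width: 0.604
finger_force: 0.0
time: 26.55
position: [622.5, 63.8, 105.0]
eef_rot: [179.9, 0.1, 175.6]
ft_force: [0.4, 1.4, 5.9]
gripper_width: 0.298
finger_force: 20.0
time: 27.35
position: [620.3, 62.6, 241.8]
eef_rot: [-179.9, -0.2, 175.6]
ft_force: [0.1, -0.4, -1.0]
gripper_width: 0.292
finger_force: 20.0
ft_force: [-0.5, 0.5, -1.6]
ft_force: [0.4, 0.2, -2.0]
ft_force: [0.2, -0.0, -1.6]
ft_force: [-0.3, 0.5, -2.0]
```

```bash
R="python3 -m inch"
$R '1 -.01 .2 0 0;1 -.02 .4 0 0;1 -.02 .6 0 0;1 -.02 .6 0 0' >/dev/null
$R '1 -.01 .2 0 0;1 -.02 .4 0 0;1 -.02 .6 0 0;1 -.02 .6 0 0;1 -.02 .6 0 0;1 -.02 .6 0 0'
$R '1 0 0 -.2 0;1 0 0 -.4 0;1 0 0 -.57 0;1 0 0 -.63 0;1 0 0 -.65 0;1 0 0 -.665 0;1 0 0 -.68 0;1 0 0 -.68 0'
```

```text
time: 28.75
position: [614.2, 301.0, 243.9]
eef_rot: [-179.9, 0.0, 175.5]
ft_force: [0.3, -0.7, -1.1]
gripper_width: 0.294
finger_force: 20.0
time: 29.55
position: [614.4, 303.3, 109.3]
eef_rot: [179.9, 0.1, 175.6]
ft_force: [-0.7, 0.1, -2.7]
gripper_width: 0.294
finger_force: 20.0
```

```bash
R="python3 -m inch"
$R '1 0 0 -.007 0;1 0 0 -.012 0;1 0 0 -.012 0'
$R '0 0 0 0 0;0 0 0 0 0;0 0 0 0 0;0 0 0 0 0;0 0 0 .1 0;0 0 0 .3 0;0 0 0 .5 0;0 0 0 .65 0;0 0 0 .65 0'
$R '-.2 -.07 -.2 0 0;-.2 -.14 -.4 0 0;-.2 -.207 -.6 0 0;-.2 -.207 -.6 0 0' >/dev/null
$R '-.2 -.07 -.2 0 0;-.2 -.14 -.4 0 0;-.2 -.207 -.6 0 0;-.2 -.207 -.6 0 0;-.2 -.207 -.6 0 0;-.2 -.207 -.6 0 0'
python3 - <<'E'
from h import *
for n in("top","side"):
    t=snapshot(n);print(state()["position"]);print(vases(t))
E
```

```text
time: 29.85
position: [614.4, 304.1, 107.0]
eef_rot: [179.9, 0.1, 175.6]
ft_force: [0.2, 1.3, 3.2]
gripper_width: 0.293
finger_force: 20.0
time: 30.75
position: [616.1, 304.5, 241.0]
eef_rot: [179.7, 0.4, 175.6]
ft_force: [-0.2, -0.1, 0.1]
gripper_width: 0.5
finger_force: 0.0
time: 31.75
position: [531.3, 64.9, 235.6]
eef_rot: [179.9, 0.0, 175.7]
ft_force: [-0.2, 0.2, 0.0]
gripper_width: 0.599
finger_force: 0.0
[531.26741227  65.10669849 235.59067781]
[(110, [614.6, 308.9, 107.6], [26.0, 17.0]), (377, [565.6, 366.9, 106.9], [26.0, 26.0]), (243, [531.4, -337.4, 101.9], [26.0, 26.0])]
[531.19381831  65.01503991 235.55175715]
[(181, [563.0, 365.6, 105.2], [26.0, 26.0]), (170, [612.0, 303.2, 105.8], [24.0, 25.0]), (212, [529.7, 62.8, 103.6], [26.0, 24.0]), (249, [426.5, 66.2, 103.8], [25.0, 25.0]), (327, [529.9, -338.1, 99.4], [27.0, 25.0])]
```

```bash
R="python3 -m inch"
$R '-.2 0 -.008 -.2 0;-.2 0 -.008 -.4 0;-.2 0 -.008 -.58 0;-.2 0 -.008 -.65 0;-.2 0 -.008 -.66 0;-.2 0 -.008 -.66 0' 20
$R '1 0 0 0 0;1 0 0 0 0;1 0 0 0 0;1 0 0 0 0;1 0 0 0 0;1 0 0 0 0'
$R '1 0 0 .1 0;1 0 0 .3 0;1 0 0 .5 0;1 0 0 .65 0;1 0 0 .7 0;1 0 0 .7 0;1 0 0 .7 0;1 0 0 .7 0'
for i in 1 2 3 4; do $R '1 0 0 0 0' | grep ft_; done
```

```text
time: 32.45
position: [531.2, 62.6, 103.7]
eef_rot: [180.0, 0.0, 175.7]
ft_force: [0.3, -0.3, -0.4]
gripper_width: 0.603
finger_force: 0.0
time: 33.05
position: [531.6, 62.1, 104.4]
eef_rot: [179.9, 0.1, 175.6]
ft_force: [-0.1, 1.8, 5.4]
gripper_width: 0.295
finger_force: 20.0
time: 33.85
position: [529.6, 61.0, 241.8]
eef_rot: [-179.9, -0.2, 175.6]
ft_force: [-1.1, 0.5, -0.9]
gripper_width: 0.295
finger_force: 20.0
ft_force: [-0.1, 0.3, -2.5]
ft_force: [-1.1, 0.1, -2.9]
ft_force: [-0.2, -0.5, -1.8]
ft_force: [0.2, -0.0, -2.4]
```

```bash
R="python3 -m inch"
$R '1 .03 .2 0 0;1 .06 .42 0 0;1 .09 .64 0 0;1 .1 .82 0 0;1 .1 .94 0 0;1 .1 .94 0 0;1 .1 .94 0 0;1 .1 .94 0 0'
$R '1 0 0 -.2 0;1 0 0 -.4 0;1 0 0 -.57 0;1 0 0 -.63 0;1 0 0 -.65 0;1 0 0 -.67 0;1 0 0 -.69 0;1 0 0 -.69 0;1 0 0 -.69 0'
```

```text
time: 35.05
position: [551.2, 247.4, 243.6]
eef_rot: [-179.9, -0.0, 175.5]
ft_force: [-0.3, -0.1, -1.5]
gripper_width: 0.298
finger_force: 20.0
time: 35.95
position: [551.4, 249.7, 106.7]
eef_rot: [179.9, 0.1, 175.6]
ft_force: [0.2, -0.3, -1.2]
gripper_width: 0.291
finger_force: 20.0
```

```bash
R="python3 -m inch"
$R '1 0 0 -.006 0;1 0 0 -.006 0'
$R '0 0 0 0 0;0 0 0 0 0;0 0 0 0 0;0 0 0 0 0;0 0 0 .1 0;0 0 0 .3 0;0 0 0 .5 0;0 0 0 .65 0;0 0 0 .65 0'
$R '-.2 -.12 -.17 0 0;-.2 -.25 -.37 0 0;-.2 -.38 -.56 0 0;-.2 -.5 -.74 0 0;-.2 -.61 -.91 0 0;-.2 -.61 -.91 0 0;-.2 -.61 -.91 0 0;-.2 -.61 -.91 0 0'
python3 - <<'E'
from h import *
for n in("top","side"):
    t=snapshot(n);print(state()["position"]);print(vases(t))
E
```

```text
time: 36.15
position: [551.8, 250.8, 106.1]
eef_rot: [179.8, 0.1, 175.6]
ft_force: [-0.9, 1.6, 5.6]
gripper_width: 0.297
finger_force: 20.0
time: 37.05
position: [553.2, 250.8, 239.0]
eef_rot: [179.7, 0.4, 175.6]
ft_force: [0.5, 0.1, -0.1]
gripper_width: 0.5
finger_force: 0.0
time: 37.85
position: [429.8, 68.7, 234.4]
eef_rot: [179.9, 0.0, 175.6]
ft_force: [0.7, 0.2, 0.0]
gripper_width: 0.601
finger_force: 0.0
[429.76107551  68.84369658 234.40223698]
[(369, [614.6, 304.8, 106.9], [26.0, 26.0]), (375, [565.6, 366.3, 107.4], [26.0, 28.0]), (371, [551.6, 250.8, 107.4], [27.0, 26.0]), (238, [531.3, -337.5, 102.4], [26.0, 25.0])]
[429.70330598  68.86587194 234.4011994 ]
[(17, [616.9, 308.6, 107.4], [16.0, 12.0]), (246, [426.3, 66.3, 103.7], [25.0, 26.0]), (322, [529.8, -338.1, 99.6], [26.0, 26.0])]
```

```bash
R="python3 -m inch"
$R '-.2 -.01 -.008 -.2 0;-.2 -.01 -.008 -.4 0;-.2 -.01 -.008 -.58 0;-.2 -.01 -.008 -.64 0;-.2 -.01 -.008 -.655 0;-.2 -.01 -.008 -.655 0' 20
$R '1 0 0 0 0;1 0 0 0 0;1 0 0 0 0;1 0 0 0 0;1 0 0 0 0;1 0 0 0 0'
$R '1 0 0 .1 0;1 0 0 .3 0;1 0 0 .5 0;1 0 0 .65 0;1 0 0 .7 0;1 0 0 .7 0;1 0 0 .7 0;1 0 0 .7 0'
for i in 1 2 3 4; do $R '1 0 0 0 0' | grep ft_; done; $R '1 0 0 0 0'
```

```text
time: 38.55
position: [427.2, 66.7, 103.2]
eef_rot: [180.0, -0.0, 175.7]
ft_force: [0.0, -0.1, 0.8]
gripper_width: 0.595
finger_force: 0.0
time: 39.15
position: [427.5, 66.5, 104.0]
eef_rot: [179.9, 0.1, 175.6]
ft_force: [-0.3, 2.3, 5.2]
gripper_width: 0.294
finger_force: 20.0
time: 39.95
position: [425.6, 65.4, 241.9]
eef_rot: [-179.9, -0.2, 175.6]
ft_force: [0.5, -0.2, -3.9]
gripper_width: 0.292
finger_force: 20.0
ft_force: [1.5, 0.2, -3.5]
ft_force: [0.5, 0.7, -3.9]
ft_force: [0.2, -0.6, -3.4]
ft_force: [-0.2, 0.1, -3.9]
time: 40.45
position: [426.8, 65.8, 243.5]
eef_rot: [180.0, -0.0, 175.6]
ft_force: [0.1, -0.0, -3.5]
gripper_width: 0.296
finger_force: 20.0
```

```bash
R="python3 -m inch"
$R '1 .09 -.18 0 0;1 .18 -.36 0 0;1 .27 -.54 0 0;1 .355 -.735 0 0;1 .355 -.735 0 0' >/dev/null
$R '1 .09 -.18 0 0;1 .18 -.36 0 0;1 .27 -.54 0 0;1 .355 -.735 0 0;1 .355 -.735 0 0;1 .355 -.735 0 0;1 .355 -.735 0 0'
$R '1 0 0 -.2 0;1 0 0 -.4 0;1 0 0 -.57 0;1 0 0 -.66 0;1 0 0 -.69 0;1 0 0 -.7 0;1 0 0 -.715 0;1 0 0 -.715 0'
```

```text
time: 41.65
position: [568.1, -226.5, 243.1]
eef_rot: [179.9, -0.1, 175.7]
ft_force: [-0.1, 1.0, -3.4]
gripper_width: 0.287
finger_force: 20.0
time: 42.45
position: [569.6, -228.1, 101.5]
eef_rot: [-180.0, 0.1, 175.6]
ft_force: [-0.2, -0.1, -4.0]
gripper_width: 0.284
finger_force: 20.0
```

Lower by a few tenths, release, rise, then go above the lid's tab on the bench.

```bash
R="python3 -m inch"
$R '1 0 0 -.007 0;1 0 0 -.01 0;1 0 0 -.01 0'
$R '0 0 0 0 0;0 0 0 0 0;0 0 0 0 0;0 0 0 0 0;0 0 0 .1 0;0 0 0 .3 0;0 0 0 .5 0;0 0 0 .7 0;0 0 0 .7 0'
$R '-1 -.2 -.08 0 0;-1 -.4 -.16 0 0;-1 -.55 -.22 0 0;-1 -.7 -.27 0 0;-1 -.7 -.27 0 0;-1 -.7 -.27 0 0;-1 -.7 -.27 0 0'
python3 - <<'E'
from h import *
for n in("top","side","wrist"):
    t=snapshot(n);print(state()["position"]);print(vases(t))
    P=cloud(t);p=t["pixels"].astype(int)
    if n!="top":
        print("lid",rect(P,(P[...,2]>8)&(P[...,2]<30)&(p.min(2)>140)&(P[...,1]<-80)&(P[...,0]<500)))
        Q=P[(P[...,2]>35)&(P[...,2]<58)&(p.min(2)>90)&(abs(P[...,0]-430)<25)&(abs(P[...,1]+282)<45)];print("tab",len(Q),np.percentile(Q,[2,98],axis=0).round(1).tolist())
    else: T=t
cv2.imwrite("pics/s5.png",np.hstack([T["pixels"][150:,200:],t["pixels"][150:,60:500]]))
E
```

```text
time: 42.75
position: [569.5, -228.4, 101.0]
eef_rot: [-179.9, 0.1, 175.6]
ft_force: [-3.2, 0.8, 8.6]
gripper_width: 0.29
finger_force: 20.0
time: 43.65
position: [572.5, -228.8, 244.3]
eef_rot: [-179.9, 0.6, 175.6]
ft_force: [0.7, 0.1, 1.3]
gripper_width: 0.501
finger_force: 0.0
time: 44.35
position: [430.2, -281.5, 238.4]
eef_rot: [180.0, 0.1, 175.7]
ft_force: [0.4, -0.1, 0.1]
gripper_width: 1.001
finger_force: 0.0
[ 430.29787334 -281.38743924  238.39875044]
[(371, [614.7, 304.5, 107.4], [26.0, 26.0]), (374, [565.5, 366.3, 107.3], [26.0, 27.0]), (217, [568.7, -227.0, 101.9], [27.0, 27.0]), (355, [551.6, 251.4, 107.7], [27.0, 26.0]), (238, [531.3, -337.6, 102.1], [27.0, 25.0])]
[ 430.22131997 -281.40305069  238.41672808]
[(187, [563.8, 365.3, 105.4], [25.0, 24.0]), (172, [612.3, 303.3, 105.0], [24.0, 25.0]), (209, [549.3, 252.0, 105.3], [26.0, 31.0]), (54, [566.6, -237.6, 98.6], [21.0, 7.0]), (321, [529.9, -338.3, 99.8], [26.0, 25.0])]
lid (array([ 364.4, -246.9]), array([194.7, 162.4]), 85.37, np.float64(17.5))
tab 236 [[423.9, -305.7, 36.6], [435.1, -258.1, 49.2]]
[ 430.03528143 -281.4326789   238.39210656]
[(844, [527.4, -337.6, 99.8], [20.0, 27.0]), (117, [557.7, -227.2, 80.4], [6.0, 20.0])]
lid (array([ 363.6, -276.5]), array([252.1, 161.6]), 85.54, np.float64(18.3))
tab 579 [[424.6, -305.0, 35.7], [435.7, -258.1, 49.5]]
```

View pics/s5.png

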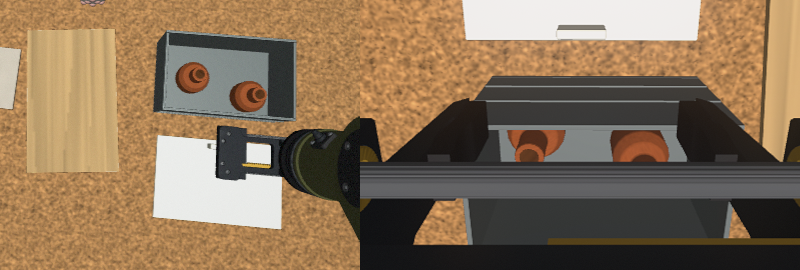

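Both solids stand in the tub, at (193,77) and (248,95) in the left crop, and the lid lies flat at (220,180) with its tab centred under the jaws. I measure the tub rim before refitting.

```bash
R="python3 -m inch"
python3 - <<'E'
from h import *
for n in("top","side"):
    t=snapshot(n);P=cloud(t)
    m=(P[...,2]>119)&(P[...,2]<131)&(P[...,1]<-130)&(P[...,1]>-430)&(P[...,0]>477)&(P[...,0]<660)
    Q=P[m][:,:2].astype(np.float32);print(n,m.sum(),cv2.minAreaRect(Q),np.median(P[m][:,2]))
E
$R '-1 0 -.002 -.25 0;-1 0 -.002 -.5 0;-1 0 -.002 -.75 0;-1 0 -.002 -.9 0;-1 0 -.002 -.955 0;-1 0 -.002 -.955 0;-1 0 -.002 -.955 0' 20
```

```text
top 1390 ((565.9447021484375, -277.5431823730469), (241.342529296875, 150.6524200439453), 85.53121185302734) 125.73412732455859
side 1122 ((565.138671875, -277.7445983886719), (237.1110076904297, 152.06968688964844), 85.54856872558594) 123.65763716251837
time: 45.3
position: [429.8, -282.9, 48.6]
eef_rot: [-180.0, 0.1, 175.6]
ft_force: [0.1, -0.1, 0.8]
gripper_width: 0.998
finger_force: 0.0
```

```bash
R="python3 -m inch"
$R '1 0 0 -.008 0;1 0 0 -.008 0;1 0 0 -.008 0;1 0 0 -.008 0;1 0 0 -.008 0;1 0 0 -.008 0;1 0 0 -.008 0;1 0 0 -.008 0' 60
$R '1 0 0 .03 0;1 0 0 .08 0;1 0 0 .15 0;1 0 0 .2 0;1 0 0 .2 0;1 0 0 .2 0'
python3 - <<'E'
from h import *
print(state()["position"])
for n in("top","side","wrist"):
    t=snapshot(n);P=cloud(t);p=t["pixels"].astype(int)
    for y in(-350,-190):
        m=(abs(P[...,1]-y)<12)&(p.min(2)>130)&(p.max(2)-p.min(2)<30)&(P[...,0]<425)&(P[...,0]>250)&(P[...,2]>-5)&(P[...,2]<90)
        Q=P[m]
        if len(Q)>20: k=np.polyfit(Q[:,0],Q[:,2],1);print(n,y,len(Q),np.degrees(np.arctan(k[0])).round(1),Q[Q[:,0].argmin()].round(),Q[Q[:,0].argmax()].round())
E
```

```text
time: 46.1
position: [429.0, -282.6, 46.2]
eef_rot: [-180.0, 0.0, 175.6]
ft_force: [-1.1, 0.5, 5.1]
gripper_width: 0.531
finger_force: 60.0
time: 46.7
position: [428.9, -282.7, 86.1]
eef_rot: [-180.0, 0.0, 175.6]
ft_force: [-0.5, -0.1, -2.4]
gripper_width: 0.526
finger_force: 60.0
[ 428.86190098 -282.68035073   86.13073282]
top -350 523 13.8 [ 288. -355.   23.] [ 372. -341.   47.]
top -190 782 14.0 [ 301. -197.   22.] [ 424. -190.   57.]
side -350 104 14.1 [ 404. -339.   52.] [ 425. -360.   56.]
side -190 994 14.6 [ 300. -199.   18.] [ 425. -181.   53.]
wrist -350 11067 14.6 [ 295. -361.   22.] [ 425. -348.   57.]
wrist -190 10014 14.6 [ 308. -199.   22.] [ 425. -201.   54.]
```

```bash
R="python3 -m inch"
$R '1 0 0 .15 0;1 0 0 .3 0;1 0 0 .45 0;1 0 0 .6 0;1 0 0 .75 0;1 0 0 .85 0;1 0 0 .87 0;1 0 0 .87 0;1 0 0 .87 0'
python3 - <<'E'
from h import *
print(state()["position"],state()["eef_rot"])
for n in("top","side","wrist"):
    t=snapshot(n);P=cloud(t);p=t["pixels"].astype(int)
    for y in(-350,-190):
        m=(abs(P[...,1]-y)<12)&(p.min(2)>130)&(p.max(2)-p.min(2)<30)&(P[...,0]<425)&(P[...,0]>250)&(P[...,2]>130)&(P[...,2]<270)
        Q=P[m]
        if len(Q)>20: k=np.polyfit(Q[:,0],Q[:,2],1);print(n,y,len(Q),np.degrees(np.arctan(k[0])).round(1),Q[Q[:,0].argmin()].round(),Q[Q[:,0].argmax()].round())
E
```

```text
time: 47.75
position: [428.0, -282.2, 258.5]
eef_rot: [179.9, -0.1, 175.6]
ft_force: [-0.2, 0.5, -3.0]
gripper_width: 0.529
finger_force: 60.0
[ 427.97608487 -282.23223847  258.52373777] [ 1.79935636e+02 -1.44993091e-01  1.75593771e+02]
top -350 843 14.9 [ 288. -358.  195.] [ 382. -338.  218.]
top -190 1195 14.8 [ 301. -200.  194.] [ 424. -201.  229.]
side -350 1615 14.3 [ 319. -338.  201.] [ 425. -349.  227.]
side -190 1310 14.4 [ 299. -200.  193.] [ 425. -185.  227.]
wrist -350 11168 14.0 [ 295. -359.  196.] [ 425. -340.  229.]
wrist -190 10092 14.0 [ 308. -198.  197.] [ 425. -189.  228.]
```

```bash
cat >> h.py <<'E'
def lidpose(s,zlo,zhi,x0,x1):
    P=cloud(s);p=s["pixels"].astype(int)
    m=(p.min(2)>110)&(p.max(2)-p.min(2)<30)&(P[...,0]>x0)&(P[...,0]<x1)&(P[...,1]<-130)&(P[...,1]>-430)&(P[...,2]>zlo)&(P[...,2]<zhi)
    Q=P[m]
    for _ in range(4):
        k,*_r=np.linalg.lstsq(np.c_[Q[:,:2],np.ones(len(Q))],Q[:,2],rcond=None);Q=P[m];r=Q[:,2]-np.c_[Q[:,:2],np.ones(len(Q))]@k;Q=Q[abs(r)<3]
    n=np.array([-k[0],-k[1],1]);n/=np.linalg.norm(n)
    ey=np.cross(n,[1,0,0]);ey/=np.linalg.norm(ey);ex=np.cross(ey,n);c=Q.mean(0);U=np.c_[(Q-c)@ex,(Q-c)@ey].astype(np.float32)
    r=cv2.minAreaRect(U);ctr=c+ex*r[0][0]+ey*r[0][1]
    a=np.radians(r[2] if r[1][0]<r[1][1] else r[2]-90);lx=ex*np.cos(a)+ey*np.sin(a)
    heel=ctr-81*lx
    print("size",np.round(r[1],1),"tilt",np.degrees(np.arcsin(lx[2])).round(2),"yaw",np.degrees(np.arctan2(lx[1],lx[0])).round(2),"ctr",ctr.round(1),"origin",(ctr-18*n).round(1),"heelpt",(ctr-78*lx-8*n).round(1),"roll",np.degrees(np.arcsin(np.cross(n,lx)[2])).round(2))
E
python3 - <<'E'
from h import *
for n in("top","side"): lidpose(snapshot(n),150,250,260,480)
E
```

```text
size [252. 162.] tilt 13.78 yaw -4.64 ctr [ 371.3 -276.7  216.1] origin [ 375.5 -277.   198.6] heelpt [ 297.7 -270.7  189.8] roll 0.04
size [252.  161.6] tilt 13.85 yaw -4.28 ctr [ 370.6 -276.7  214.3] origin [ 374.9 -277.   196.8] heelpt [ 297.  -271.2  187.8] roll 0.03
```

```bash
R="python3 -m inch"
$R '1 .15 0 0 0;1 .35 0 0 0;1 .55 0 0 0;1 .75 0 0 0;1 .9 0 0 0;1 .952 -.003 0 0;1 .952 -.003 0 0;1 .952 -.003 0 0'
$R '1 0 0 -.1 0;1 0 0 -.2 0;1 0 0 -.24 0;1 0 0 -.24 0;1 0 0 -.24 0'
python3 - <<'E'
from h import *
for n in("top","side"): lidpose(snapshot(n),110,200,450,690)
print(state()["position"],state()["ft_force"])
E
```

```text
time: 48.8
position: [618.3, -283.2, 259.1]
eef_rot: [180.0, -0.1, 175.6]
ft_force: [-0.1, -0.3, -2.4]
gripper_width: 0.527
finger_force: 60.0
time: 49.3
position: [619.2, -283.5, 212.8]
eef_rot: [-180.0, 0.0, 175.6]
ft_force: [0.2, 0.1, -2.3]
gripper_width: 0.532
finger_force: 60.0
size [251.6 160.6] tilt 13.21 yaw -4.64 ctr [ 561.4 -278.   170.5] origin [ 565.5 -278.4  153. ] heelpt [ 487.5 -272.1  144.9] roll -0.05
size [252.3 161.7] tilt 13.52 yaw -4.34 ctr [ 561.1 -277.7  168.6] origin [ 565.3 -278.1  151.1] heelpt [ 487.3 -272.1  142.6] roll -0.03
[ 619.82220225 -283.41329191  213.27385351] [ 0.70918314 -1.11748177 -2.13922186]
```

```bash
R="python3 -m inch"
$R '1 0 .003 -.04 0;1 0 .003 -.07 0;1 0 .003 -.085 0;1 0 .003 -.092 0;1 0 .003 -.092 0;1 0 .003 -.092 0'
python3 - <<'E'
from h import *
for n in("top","side"): lidpose(snapshot(n),110,200,450,690)
print(state()["position"],state()["ft_force"])
E
```

```text
time: 50.0
position: [619.4, -282.6, 193.6]
eef_rot: [180.0, 0.0, 175.6]
ft_force: [0.8, 0.3, -2.0]
gripper_width: 0.531
finger_force: 60.0
size [251.8 160.6] tilt 13.36 yaw -4.53 ctr [ 561.7 -277.3  151.2] origin [ 565.8 -277.7  133.7] heelpt [ 487.9 -271.5  125.4] roll -0.05
size [252.1 162.3] tilt 13.38 yaw -4.37 ctr [ 561.2 -276.8  149.4] origin [ 565.3 -277.2  131.9] heelpt [ 487.4 -271.2  123.6] roll 0.01
[ 619.40883497 -282.614672    193.77079677] [ 0.51365271  0.68442543 -2.52352381]
```

```bash
R="python3 -m inch"
$R '1 0 0 0 0;1 0 0 0 0;1 .017 -.001 -.04 0;1 .027 -.002 -.07 0;1 .037 -.003 -.103 0;1 .046 -.004 -.135 0;1 .052 -.004 -.165 0;1 .052 -.004 -.168 0;1 .052 -.004 -.168 0' 9
python3 - <<'E'
from h import *
for n in("top","side"): lidpose(snapshot(n),110,200,450,690)
print(state()["position"],state()["ft_force"])
E
```

```text
time: 51.0
position: [630.1, -283.4, 159.9]
eef_rot: [180.0, 0.1, 175.6]
ft_force: [1.1, 0.7, 0.3]
gripper_width: 0.562
finger_force: 9.0
size [251.4 160.9] tilt -0.06 yaw -4.27 ctr [ 563.7 -277.5  134.1] origin [ 563.7 -277.5  116.1] heelpt [ 485.9 -271.7  126.2] roll -0.04
size [251.6 162.9] tilt -0.01 yaw -4.07 ctr [ 562.4 -277.5  132.3] origin [ 562.3 -277.5  114.3] heelpt [ 484.5 -271.9  124.3] roll 0.04
[ 630.02438098 -283.39809948  159.94724684] [ 0.32862548 -0.01594432 -0.43933912]
```

```bash
R="python3 -m inch"
$R '1 .008 0 0 0;1 .014 0 0 0;1 .014 0 0 0;.5 .014 0 0 0;-.5 .014 0 0 0;-1 .014 0 0 0;-1 .014 0 0 0;-1 .014 0 0 0;-1 .014 0 .1 0;-1 .014 0 .3 0;-1 .014 0 .5 0;-1 .014 0 .5 0'
$R '-1 0 0 .1 0;-1 -.2 0 .2 0;-1 -.4 0 .3 0;-1 -.6 .1 .3 0;-1 -.6 .1 .3 0;-1 -.6 .1 .3 0'
python3 - <<'E'
from h import *
ims=[]
for n in("top","side"):
    s=snapshot(n);lidpose(s,110,200,450,690);print(vases(s));ims.append(s["pixels"])
cv2.imwrite("pics/s6.png",np.hstack([cv2.resize(i,(400,300)) for i in ims]))
E
```

```text
time: 52.3
position: [636.2, -284.0, 266.6]
eef_rot: [-179.9, 0.7, 175.6]
ft_force: [0.3, 0.5, -0.3]
gripper_width: 0.999
finger_force: 0.0
time: 52.9
position: [511.6, -263.1, 319.9]
eef_rot: [-180.0, -0.0, 175.6]
ft_force: [0.5, -0.2, -0.2]
gripper_width: 1.001
finger_force: 0.0
size [251. 161.] tilt -0.01 yaw -4.23 ctr [ 565.4 -277.6  134.1] origin [ 565.4 -277.6  116.1] heelpt [ 487.6 -271.9  126.1] roll -0.05
[(356, [614.5, 304.5, 108.0], [26.0, 25.0]), (358, [565.6, 366.9, 108.4], [25.0, 28.0]), (359, [551.6, 251.5, 107.7], [27.0, 26.0])]
size [251.9 162.7] tilt -0.01 yaw -4.1 ctr [ 564.4 -277.3  132.3] origin [ 564.4 -277.3  114.3] heelpt [ 486.6 -271.7  124.3] roll 0.06
[(162, [564.2, 366.2, 105.5], [25.0, 25.0]), (157, [612.3, 303.9, 105.6], [24.0, 25.0]), (203, [549.6, 252.5, 105.7], [27.0, 28.0])]
```

View pics/s6.png

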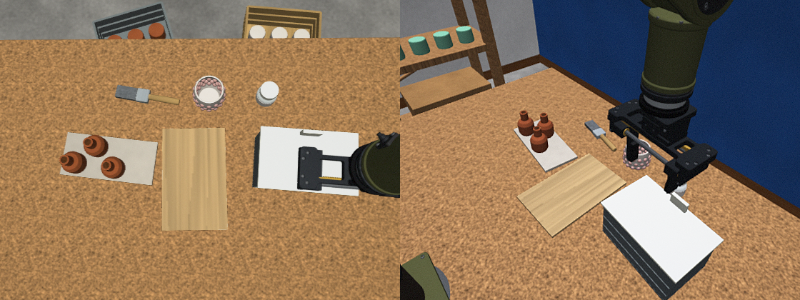

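The lid sits level and centred on the tub at about (307,158), at the height it started from. The three hollow vases stand on the shelf at (95,145), (72,160) and (112,167). The bystanders are where they were and the gripper touches nothing, so I hand the job in.

```bash
python3 -c "
from bench import *
print(sign_off())"
```

```text
the job is handed in; nothing more can be done
None
```

I handed the job in at about 53 s of simulated time: two solid vases stand in the tub with the lid tipped, lifted off and refitted level, and three hollow ones stand on the kiln shelf, but no verdict came back.

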